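# Feel out the catching lid and pack the gift in the sound box

### The job

Two marble keepsake boxes with wooden lids are waiting to be filled, and the lid of one of them catches part way up. Before packing, ease each lid up by its T-bar through its arc: the sound one swings right up and stays standing open; when you feel the other one catch, do not force it - you would lift the box off the counter - but let go and leave that lid standing part open where it caught, to mark the box for return. Then put the small tin upright in the sound box, shut that box's lid, and leave the other things on the counter alone.

Things in the scene. Friction and masses are not known exactly. Their poses are not given: they have to be found in the camera images.
- box_a: One of two identical marble boxes with wooden lids, loose on rubber feet: 160 mm deep (x), 220 mm wide (y), rim 85 mm above the counter, walls 11 mm, inner floor 15 mm up, 3 kg. Origin: centre of the underside, on the counter; x axis from the front (T-bar side) to the hinge side, z up. Pulling at the T-bar of a lid that does not give lifts the front: over 11 N with the lid low, over 8 N at 1 rad.
- box_b: The other, identical box; sizes and axes as box_a.
- lid_a_bar (a point): Centre of the brass T-bar of box_a's lid: a bar parallel to the hinge, 49 mm long over its ball ends, balls 15 mm thick, on a stem 28 mm out from the middle of the lid's front edge; 188 mm from the hinge line and 6.5 mm above it when shut. Fingers pointing down can pinch it lengthwise over the two balls; it turns between them as the lid swings.
- lid_b_bar (a point): The same point on box_b's lid.
- lid_a_hinge (a point): Middle of the hinge line of box_a, on the box's far top edge, 85 mm above the counter and 80 mm behind the box's centre; the hinge runs along the box's y axis.
- lid_b_hinge (a point): The same point on box_b.
- lid_a (a joint): Opening angle of box_a's lid (rad): 0 shut, 1.57 upright, stop at 1.75. A flat board 160 x 220 x 12 mm, 0.18 kg, on a friction hinge that stays where it is left; about 1 to 2.5 N at the T-bar raises it. If it is the catching one it gives no further somewhere between 0.4 and 1.1 rad.
- lid_b (a joint): Opening angle of box_b's lid, as lid_a.
- tin_mid (a point): Centre (half-way up) of the small plain aluminium tin, a round closed tin 52 mm across and 44 mm high, 0.14 kg, standing upright in the space between the boxes, towards the robot. Its z axis is the tin's axis.
- tall_tin: A bigger aluminium tin, 72 mm across, 100 mm high, behind the boxes; origin under its centre. To be left alone.
- mug: White mug, 80 mm across, 92 mm high, behind the boxes; origin under its centre. To be left alone.
- carton: Flat black and white gift carton, 160 x 110 x 44 mm, to the left; origin under its centre. To be left alone.
- frame: Oak picture frame lying flat, 130 x 180 x 14 mm, to the right; origin under its centre. To be left alone.
Things that resemble listed ones, but are neither listed nor needed, are in the scene too. What is shaped like the part that bears tin_mid but pink or red is not meant.

How it is judged (in metres and radians):
On the way, in this order (a step that is already met when the one before it is completed fails the run):
1. both lids have been felt out: one stands fully open, the catching one part open at the same time (((value of joint lid_a above 1.35 rad and value of joint lid_b above 0.33 rad) or (value of joint lid_b above 1.35 rad and value of joint lid_a above 0.33 rad))), for 0.2 s.
2. the small tin stands on the floor of the box whose lid stands fully open (a catching lid cannot be raised that far) (((value of joint lid_a above 1.25 rad and x of tin_mid in the frame of box_a between -0.07 and 0.07 m and y of tin_mid in the frame of box_a between -0.1 and 0.1 m and z of tin_mid in the frame of box_a between 0.03 and 0.043 m) or (value of joint lid_b above 1.25 rad and x of tin_mid in the frame of box_b between -0.07 and 0.07 m and y of tin_mid in the frame of box_b between -0.1 and 0.1 m and z of tin_mid in the frame of box_b between 0.03 and 0.043 m))), for 0.1 s.
At the end, for the whole second after the job is handed in: The small tin stands upright (within 0.15 rad) on the inner floor of the box whose lid swings freely; that lid is shut (within 0.06 rad); the catching lid of the other box is left standing part open (more than 0.3 rad); both boxes stand flat on the counter, at rest (((value of joint lid_a below 0.06 rad and value of joint lid_b above 0.3 rad and x of tin_mid in the frame of box_a between -0.07 and 0.07 m and y of tin_mid in the frame of box_a between -0.1 and 0.1 m and z of tin_mid in the frame of box_a between 0.03 and 0.043 m) or (value of joint lid_b below 0.06 rad and value of joint lid_a above 0.3 rad and x of tin_mid in the frame of box_b between -0.07 and 0.07 m and y of tin_mid in the frame of box_b between -0.1 and 0.1 m and z of tin_mid in the frame of box_b between 0.03 and 0.043 m)) and angle between tin_mid's own z axis and vertical below 0.15 rad and angle between each of box_a, box_b's own z axis and vertical below 0.03 rad and linear speed of each of box_a, box_b below 0.02 m/s); the robot touches nothing.
It fails at once if a box lifted or tipped by forcing its lid (more than 0.1 rad) (angle between any of box_a, box_b's own z axis and vertical above 0.1 rad).
It fails at once if a box dragged along the counter (more than 40 mm) (distance of any of box_a, box_b from where it was at the start of the episode above 0.04 m).
It fails at once if another thing on the counter knocked (moved more than 30 mm) (distance of any of tall_tin, mug, carton, frame from where it was at the start of the episode above 0.03 m).
It also fails if it takes over 72 s, if anything falls off the work surface, if the arm or the gripper's body presses on something with over 40 N, if the wrist force passes 120 N, or if a joint passes its speed limit or range.

### The arm

A 6-joint arm with a two-finger parallel gripper is mounted at the origin on the work surface. World frame = base frame: x ahead of the robot, y to its left, z up, the work surface at z = 0. Lengths are in m, angles in degrees, forces in N, time in s.
With the tool pointing down it reaches from about 0.25 to 0.725 m from the base axis. Payload 9.7 kg.
Tool frame: the origin (TCP) lies between the finger pads; the fingertips stand 19 mm ahead of it and the grasp point (between the pads) is the TCP; z points along the fingers, y is the line along which they close (so a half turn about z gives the same grasp; the last joint's range is limited). The gripper opens to 85 mm and grips with 20 to 120 N. Pads are 22 mm wide; open, the fingers measure 114 mm over their backs; the gripper's body (76 mm by 85 mm) begins 54 mm behind the grasp point. The pads swing forward as they close: fully open they stand 13 mm farther back than shut.
Start: joints at [68.583, 4.979, 10.078, 95.1, 0, 90], TCP at [0.201, 0.512, 0.223] pointing down, gripper open.
Joint ranges: [-179.16, 179.16], [-48.56, 103.87], [-65.8, 70.77], [-126.05, 130.52], [-82.76, 87.17], [-180, 180]. Speed limits (degrees/s): [127.2, 127.2, 147.25, 180, 180, 180].

### API

Orientations are given as [roll, pitch, yaw] about the fixed x, y, z axes, in that order (R = Rz(yaw) Ry(pitch) Rx(roll)).
In Python, from workcell import telemetry, camera, calibration, workorder gives the robot as it stands.
- The arm moves only by the tool play_rows, never from a script. Its argument "increments" is a list of rows, each a list of 3 entries, a list of its own where there are three numbers: the shift along the tool's x, y, z in mm, then the turn, a rotation vector about the tool's x, y, z in degrees, then the closure, from 0 (fully open) to 1 (shut). In form: [[[x, y, z], [ax, ay, az], jaw], ...]. A call has 1 to 20 rows; each row is the pose to reach, as a shift and turn from the pose commanded when the call began, along the tool's axes at that moment; what a row does not reach only later rows make up. A row lasts 1/10 s, in which the tool goes at most 50 mm and 8.59 degrees, less where a joint would pass 70% of its speed; a pose out of reach is approached as far as the arm can. A call with a gripper value outside its range is refused whole. The fingers move at their own pace and stop on an object; "grip_force" is the grip in N (left out, the last holds). Time passes only in rows, so rows that repeat a pose let the fingers close. It gives the time, the measured TCP pose, the force, the opening and the grip force at its end, in the units of the state.
- telemetry.get_obs(): the state, without advancing time (a new reading comes with each control period).
- camera(name): name is "scene" or "top" or "wrist"; returns (picture, depth): 480x640x3 uint8, red, green, blue; 480x640 float32, m along the optical axis (not along the pixel's ray), 0 where there is no reading.
- calibration(name): a dict with "vertical_fov" (degrees; the focal length in pixels is half the picture's height over the tangent of half this angle, whatever the lens; pixels are square), "cx", "cy" (the principal point, pixels), "rvec" (rotation vector, rad) and "tvec" (3), from world to camera coordinates, as OpenCV has them; the wrist camera has in their place "hand_eye" (4x4, takes a point from camera to tool coordinates, whose origin is the TCP and whose axes are the flange's). Camera axes: x right, y down, z forward; pixel columns grow to the right and rows downward; lengths in m; the calibration is good to about 2 mm. A picture is of the moment at which its call begins: read the wrist's pose just before it. calibration takes no time and is no camera call.
- workorder.job_done(): hands the job in; it is judged then, once.
The state is a dict: "time": time; "q": joint angles; "qd": joint speeds; "joint_efforts": joint torques, N m; "ee_pos": TCP position; "tcp_rot": TCP orientation; "wrist_force": force on the tool from outside, world axes, zero at the start; "torque": the same for the moment, N m; "opening": finger opening in m; "grasp_force": force on a finger pad.
Only numpy, scipy, OpenCV 4.12 (cv2) and the standard library are available. Lean on these libraries where they do the work, as an engineer would, in place of code of your own. Each camera call takes 0.05 s, during which the arm holds its last target. There are 200 camera calls.

## Working session

There is one attempt and no reset: what is moved stays moved. The work goes in short steps, Python scripts to look and compute and a tool call to move; the robot and the scene stay as the last step left them, time stands still between calls to the robot, and variables do not carry over. Pictures are saved under pics/ and viewed, at most 10 in all, crops included, and the job is handed in when it is done.

Besides the shell and the picture viewer there is one more tool, called as a command line: name --argument value ..., lists and objects as JSON in quotes. play_rows: Moves the arm, as the interface text tells. Its arguments: {"type":"object","properties":{"increments":{"type":"array"},"grip_force":{"type":"number"}},"required":["increments"]}

```bash
mkdir -p pics; cat > h.py <<'E'
import numpy as np, cv2
from scipy.spatial.transform import Rotation as R
from workcell import telemetry, camera, calibration, workorder
def K(c):
    f=240/np.tan(np.radians(c['vertical_fov'])/2); return f,c['cx'],c['cy']
def tool():
    o=telemetry.get_obs(); T=np.eye(4); T[:3,:3]=R.from_euler('xyz',o['tcp_rot'],degrees=True).as_matrix(); T[:3,3]=o['ee_pos']; return T,o
def pose(name,T=None):  # camera->world
    c=calibration(name)
    if name=='wrist': return T@np.array(c['hand_eye'])
    M=np.eye(4); r=cv2.Rodrigues(np.array(c['rvec'],float))[0]; M[:3,:3]=r.T; M[:3,3]=-r.T@np.array(c['tvec']).ravel(); return M
def cloud(name,depth,T=None):
    f,cx,cy=K(calibration(name)); v,u=np.mgrid[:480,:640]
    P=np.stack([(u-cx)/f*depth,(v-cy)/f*depth,depth],-1); M=pose(name,T)
    return P@M[:3,:3].T+M[:3,3]
def ray(name,u,v,z,T=None):
    f,cx,cy=K(calibration(name)); M=pose(name,T); d=M[:3,:3]@np.array([(u-cx)/f,(v-cy)/f,1]); o=M[:3,3]
    return o+d*(z-o[2])/d[2]
def project(name,p,T=None):
    f,cx,cy=K(calibration(name)); M=pose(name,T); q=M[:3,:3].T@(np.array(p)-M[:3,3]); return f*q[0]/q[2]+cx,f*q[1]/q[2]+cy
def save(n,im,s=1): cv2.imwrite('pics/'+n+'.png',cv2.resize(im[:,:,::-1],None,fx=s,fy=s,interpolation=cv2.INTER_CUBIC))
E
python3 - <<'E'
from h import *
T,o=tool(); print(o)
for n in('scene','top'):
    im,d=camera(n); save(n+'0',im); np.savez(n+'0.npz',im=im,d=d); print(n,calibration(n),pose(n)[:3,3])
print(calibration('wrist'))
E
```

```text
{'time': 0.0, 'q': array([6.85830943e+01, 5.01278523e+00, 1.00327892e+01, 9.50972976e+01,
       1.99566202e-03, 8.99993072e+01]), 'qd': array([-0.0592532 , -0.09979416,  0.00869197, -0.03503187, -0.07727698,
        0.00713492]), 'joint_efforts': array([-3.71671291e-06, -5.20390391e+01,  4.64807189e+01,  1.62577943e-02,
       -1.62533922e-05, -2.90986111e-05]), 'ee_pos': array([0.20073936, 0.51180986, 0.22255198]), 'tcp_rot': array([-1.79922706e+02, -1.99659486e-03,  1.58583784e+02]), 'wrist_force': array([-0.44542945, -0.53064757, -0.30091484]), 'torque': array([-0.03887625,  0.01280974,  0.0129656 ]), 'grasp_force': 0.0, 'opening': 0.08526300949159901}
scene {'vertical_fov': 45.2095234229251, 'cx': 327.40688312663644, 'cy': 243.43461048636507, 'rvec': array([ 1.51457421,  2.06276622, -0.84255374]), 'tvec': array([ 0.18948146, -0.31274405,  1.81736782])} [1.48009388 0.27141577 1.08267884]
top {'vertical_fov': 48.23383937053119, 'cx': 314.3203050651319, 'cy': 236.15206801824925, 'rvec': array([ 2.17963927, -2.13239321,  0.13405396]), 'tvec': array([-0.02272253,  0.58534908,  1.55713425])} [ 0.38650943 -0.01388956  1.61809594]
{'vertical_fov': 69.40569292133681, 'cx': 322.4037463363351, 'cy': 239.03077669271318, 'hand_eye': array([[ 3.62498099e-04, -9.55516805e-01, -2.94936440e-01,
         7.66255292e-02],
       [ 9.99999620e-01,  1.12676383e-04,  8.64029496e-04,
         1.65210542e-04],
       [-7.92362332e-04, -2.94936641e-01,  9.55516483e-01,
        -1.50482217e-01],
       [ 0.00000000e+00,  0.00000000e+00,  0.00000000e+00,
         1.00000000e+00]])}
```

```bash
python3 - <<'E'
import cv2,numpy as np
E
ls pics
```

```text
scene0.png
top0.png
```

View pics/top0.png

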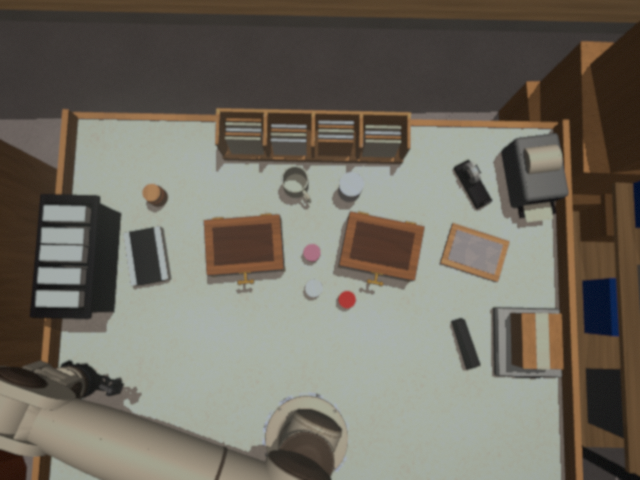

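View pics/scene0.png

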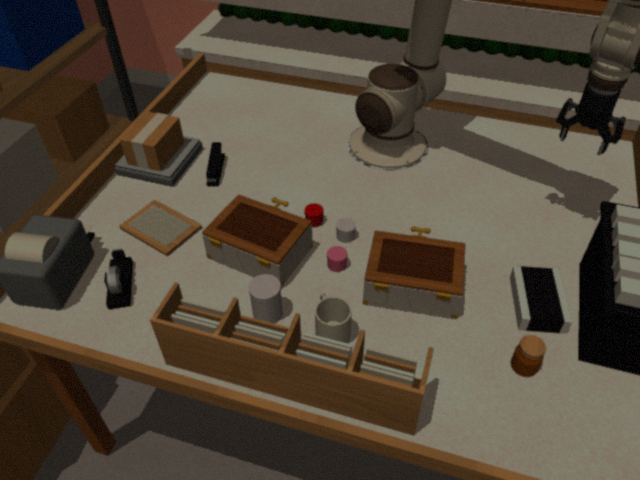

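The top view shows the left box at (245,245) with its T-bar at about (245,280), and the right box at (382,247) with its bar at (375,281). Three small round things could be taken for the tin: plain grey at (313,289), pink at (312,253) and red at (347,299). The tall tin at (350,185) is also grey, but bigger. The grey one at (313,289) fits the description.

```bash
python3 - <<'E'
from h import *
z=np.load('top0.npz'); im,d=z['im'],z['d']; P=cloud('top',d)
def roi(u0,u1,v0,v1):
    m=np.zeros((480,640),bool); m[v0:v1,u0:u1]=1; return m&(d>0)
for nm,(a,lo,hi) in {'L':((190,300,200,300),.08,.115),'R':((325,435,200,300),.08,.115)}.items():
    m=roi(*a)&(P[...,2]>lo)&(P[...,2]<hi)
    m2=cv2.morphologyEx(m.astype(np.uint8),cv2.MORPH_OPEN,np.ones((9,9)))>0
    q=P[m2]; r=cv2.minAreaRect((q[:,:2]*1000).astype(np.float32)); print(nm,'lid z',np.median(q[:,2]),r)
    c=np.array(r[0])/1000; ang=np.radians(r[2]); ax=[ang+k*np.pi/2 for k in range(4)]; an=min(ax,key=lambda t:abs(np.arctan2(np.sin(t),np.cos(t))))
    # bar pixels: below box front
    hsv=cv2.cvtColor(im,cv2.COLOR_RGB2HSV); 
    ex=np.array([np.cos(an),np.sin(an)])
    print(' yaw',np.degrees(an),'pred bar',c-ex*.108,'hinge',c+ex*.08)
    rel=(P[...,:2]-c)@ex
    mb=roi(*a)&(hsv[...,1]>90)&(rel<-.095)&(rel>-.13)&(P[...,2]>.05); 
    if mb.any(): q=P[mb]; print(' bar',mb.sum(),q.mean(0),q.min(0),q.max(0))
for nm,a,lo,hi in (('tin',(300,328,276,302),.03,.06),('pink',(298,326,240,268),.03,.06),('red',(332,362,286,314),.02,.06),('tall',(332,368,165,202),.08,.12),('mug',(278,315,160,210),.08,.11)):
    m=roi(*a)&(P[...,2]>lo)&(P[...,2]<hi); q=P[m]; print(nm,cv2.minEnclosingCircle((q[:,:2]*1000).astype(np.float32)),np.median(q[:,2]))
save('crop0',im[220:320,200:430],3)
E
```

```text
L lid z 0.0978891116782813 ((552.4368896484375, 194.11056518554688), (165.93551635742188, 220.36080932617188), 5.56699800491333)
 yaw 5.566998004913331 pred bar [0.44494628 0.18363352] hinge [0.63205957 0.20187134]
 bar 60 [0.44646891 0.18290606 0.0955816 ] [0.43963859 0.16092995 0.08677214] [0.45738291 0.20338662 0.10559644]
R lid z 0.09782092852551583 ((555.4807739257812, -203.63079833984375), (222.70704650878906, 166.52818298339844), 81.5208740234375)
 yaw 351.5208740234375 pred bar [ 0.44866125 -0.1877063 ] hinge [ 0.63460635 -0.21542672]
 bar 57 [ 0.45204099 -0.18341259  0.09685486] [ 0.44287681 -0.20438475  0.09009413] [ 0.46226733 -0.16209834  0.10461386]
tin ((431.1872253417969, -11.226117134094238), 25.498703002929688) 0.04426787684034972
pink ((536.6512451171875, -2.8651375770568848), 26.005573272705078) 0.043649744693454506
red ((401.209716796875, -108.83924102783203), 25.73030662536621) 0.044186268461911204
tall ((733.0364379882812, -112.9442367553711), 36.92430877685547) 0.09977739872941527
mug ((738.4599609375, 43.479427337646484), 49.843101501464844) 0.08975476440001295
```

View pics/crop0.png

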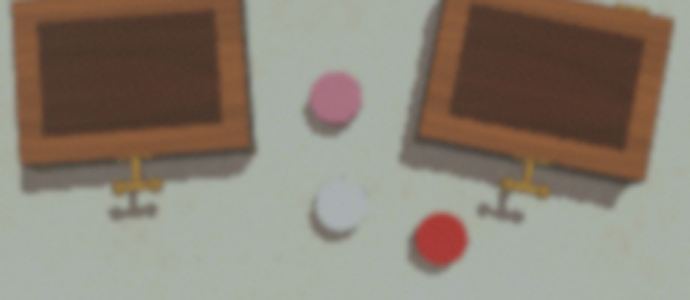

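```bash
cat >> h.py <<'E'
def go(p,yaw,T=None):
    """print shift/turn from current measured tool pose to target (tool down)"""
    if T is None: T,_=tool()
    G=R.from_euler('xyz',[180,0,yaw],degrees=True).as_matrix()
    print('shift',np.round(T[:3,:3].T@(np.array(p)-T[:3,3])*1000,1),'turn',np.round(np.degrees(R.from_matrix(T[:3,:3].T@G).as_rotvec()),2))
E
python3 -c "
from h import *
go([.446,.183,.19],186)"
```

```text
shift [-348.4 -216.5   32.9] turn [-7.000e-02 -2.000e-02 -2.742e+01]
```

play_rows --increments '[[[-20,-12,2],[0,0,-2],0],[[-55,-34,5],[0,0,-6],0],[[-90,-56,8],[0,0,-10],0],[[-130,-80,12],[0,0,-14],0],[[-170,-105,16],[0,0,-18],0],[[-210,-130,20],[0,0,-22],0],[[-250,-155,24],[0,0,-25],0],[[-285,-177,27],[0,0,-27.4],0],[[-315,-196,30],[0,0,-27.4],0],[[-335,-208,32],[0,0,-27.4],0],[[-348,-216,33],[0,0,-27.4],0],[[-348,-216,33],[0,0,-27.4],0],[[-348,-216,33],[0,0,-27.4],0]]'

```text
time: 1.4
ee_pos: [0.4457, 0.1838, 0.19]
tcp_rot: [180.0, -0.0, -174.1]
wrist_force: [-0.8, 0.6, 0.4]
opening: 0.0853
grasp_force: 0.0
```

```bash
cat > bar.py <<'E'
from h import *
import sys
T,o=tool(); im,d=camera('wrist'); save(sys.argv[1],im); np.savez(sys.argv[1]+'.npz',im=im,d=d,T=T)
print(o['time'],o['q'].round(1),o['ee_pos'],o['tcp_rot'],o['wrist_force'])
P=cloud('wrist',d,T); zz=float(sys.argv[2])
hsv=cv2.cvtColor(im,cv2.COLOR_RGB2HSV)
m=(hsv[...,0]>15)&(hsv[...,0]<35)&(hsv[...,1]>110)&(d>0)&(abs(P[...,2]-zz)<.015)
q=P[m]; print('brass',m.sum(),q.mean(0).round(4))
r=cv2.minAreaRect((q[:,:2]*1000).astype(np.float32)); print(r)
E
python3 bar.py w1 .095
```

```text
1.4 [22.4 -4.8 -3.4 91.4  0.  16.5] [0.4457475  0.18381117 0.19002181] [ 1.79999855e+02 -4.01967691e-02 -1.74064341e+02] [-0.80221685  0.5588156   0.38131494]
brass 1627 [0.4511 0.1837 0.0954]
((454.18121337890625, 183.84219360351562), (36.971126556396484, 47.67002868652344), 6.053135871887207)
```

View pics/w1.png

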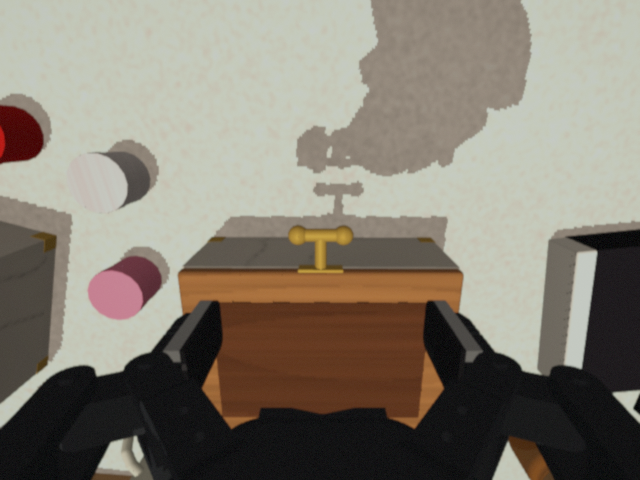

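The wrist view shows the left T-bar centred at (320,236), square to the fingers, with nothing close beside it. The grey tin is at (100,182), so the choice stands.

```bash
python3 - <<'E'
from h import *
go([.444,.183,.0915],186)
for t in np.arange(0,1.66,.05): print(round(t,2),np.round([-188.1*(.9994-np.cos(t+.0346)),-188.1*np.sin(t+.0346)+6.5],1))
E
```

```text
shift [ 1.6 -1.  98.6] turn [ 0.   -0.03 -0.02]
0.0 [ 0. -0.]
0.05 [-0.6 -9.4]
0.1 [ -1.6 -18.7]
0.15 [ -3.1 -28. ]
0.2 [ -5.  -37.2]
0.25 [ -7.5 -46.3]
0.3 [-10.3 -55.3]
0.35 [-13.6 -64.1]
0.4 [-17.4 -72.7]
0.45 [-21.5 -81.1]
0.5 [-26.1 -89.3]
0.55 [-31.1 -97.3]
0.6 [ -36.5 -105. ]
0.65 [ -42.3 -112.4]
0.7 [ -48.4 -119.6]
0.75 [ -54.9 -126.4]
0.8 [ -61.7 -132.9]
0.85 [ -68.8 -139. ]
0.9 [ -76.2 -144.8]
0.95 [ -83.9 -150.2]
1.0 [ -91.9 -155.2]
1.05 [-100.1 -159.8]
1.1 [-108.5 -164. ]
1.15 [-117.1 -167.7]
1.2 [-125.9 -171.1]
1.25 [-134.9 -173.9]
1.3 [-144.  -176.4]
1.35 [-153.2 -178.3]
1.4 [-162.4 -179.9]
1.45 [-171.8 -180.9]
1.5 [-181.2 -181.5]
1.55 [-190.6 -181.6]
1.6 [-200.  -181.2]
1.65 [-209.3 -180.4]
```

play_rows --increments '[[[1,1,20],[0,0,0],0],[[2,1,50],[0,0,0],0],[[2,1,80],[0,0,0],0],[[2,1,98],[0,0,0],0],[[2,1,98],[0,0,0],0],[[2,1,98],[0,0,0],0.3],[[2,1,98],[0,0,0],0.6],[[2,1,98],[0,0,0],0.6],[[2,1,98],[0,0,0],0.6],[[2,1,98],[0,0,0],0.6]]' --grip_force 20

```text
time: 2.45
ee_pos: [0.4441, 0.1847, 0.0927]
tcp_rot: [180.0, 0.0, -174.0]
wrist_force: [0.4, 0.4, 0.1]
opening: 0.0341
grasp_force: 0.0
```

```bash
python3 bar.py w2 .095
```

```text
2.45 [ 22.6  -5.1 -14.4  80.6  -0.   16.6] [0.44406792 0.18470584 0.09274473] [ 1.79989490e+02  3.94085972e-02 -1.74023034e+02] [0.38990092 0.42534958 0.09207299]
brass 3629 [0.4517 0.185  0.0948]
((452.49078369140625, 183.81002807617188), (39.993690490722656, 44.841373443603516), 5.904908180236816)
```

View pics/w2.png

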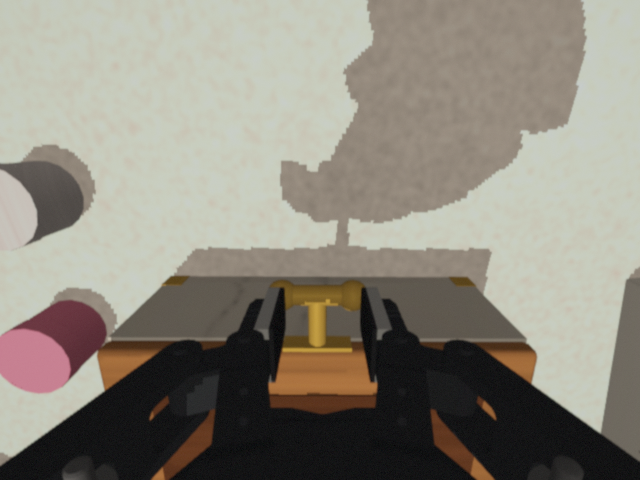

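The wrist view shows the bar at (318,293), and the jaws at (275,300) and (370,300) have closed in front of it. I'll read from the depth where the pads sit relative to the bar.

```bash
python3 - <<'E'
from h import *
z=np.load('w2.npz'); d=z['d']; T=z['T']; P=cloud('wrist',d,T); Q=(P-T[:3,3])@T[:3,:3]
for v in (284,290,296,302,310,320,340,360):
    print(v,[(u,(Q[v,u]*1000).round(0).tolist()) for u in (256,264,272,278,284,318,356,362,368,376,384)])
E
```

```text
284 [(256, [-27.0, -46.0, 75.0]), (264, [-27.0, -41.0, 75.0]), (272, [7.0, -23.0, 1.0]), (278, [8.0, -20.0, -1.0]), (284, [8.0, -17.0, -0.0]), (318, [-27.0, -2.0, 75.0]), (356, [8.0, 17.0, -1.0]), (362, [7.0, 20.0, 2.0]), (368, [-27.0, 33.0, 75.0]), (376, [-27.0, 39.0, 76.0]), (384, [-27.0, 45.0, 75.0])]
290 [(256, [-27.0, -45.0, 66.0]), (264, [-27.0, -39.0, 65.0]), (272, [12.0, -21.0, -15.0]), (278, [12.0, -18.0, -16.0]), (284, [9.0, -16.0, -10.0]), (318, [6.0, -1.0, -2.0]), (356, [7.0, 16.0, -4.0]), (362, [11.0, 18.0, -14.0]), (368, [12.0, 20.0, -16.0]), (376, [12.0, 24.0, -15.0]), (384, [-27.0, 43.0, 66.0])]
296 [(256, [-27.0, -43.0, 57.0]), (264, [-27.0, -37.0, 56.0]), (272, [12.0, -20.0, -21.0]), (278, [12.0, -17.0, -21.0]), (284, [7.0, -16.0, -12.0]), (318, [3.0, -1.0, -3.0]), (356, [4.0, 16.0, -6.0]), (362, [8.0, 18.0, -14.0]), (368, [12.0, 20.0, -21.0]), (376, [12.0, 23.0, -21.0]), (384, [-27.0, 42.0, 56.0])]
302 [(256, [8.0, -27.0, -18.0]), (264, [12.0, -22.0, -26.0]), (272, [12.0, -19.0, -26.0]), (278, [11.0, -17.0, -25.0]), (284, [4.0, -16.0, -10.0]), (318, [0.0, -1.0, -4.
[... 697 characters left out ...]
 18.0, -34.0]), (376, [12.0, 20.0, -41.0]), (384, [12.0, 23.0, -40.0])]
340 [(256, [13.0, -20.0, -54.0]), (264, [8.0, -19.0, -47.0]), (272, [8.0, -17.0, -46.0]), (278, [1.0, -16.0, -36.0]), (284, [-25.0, -19.0, 3.0]), (318, [-21.0, -1.0, -3.0]), (356, [-29.0, 19.0, 9.0]), (362, [-10.0, 18.0, -20.0]), (368, [2.0, 18.0, -38.0]), (376, [8.0, 19.0, -47.0]), (384, [14.0, 20.0, -55.0])]
360 [(256, [13.0, -19.0, -64.0]), (264, [13.0, -16.0, -65.0]), (272, [-1.0, -17.0, -46.0]), (278, [-7.0, -16.0, -37.0]), (284, [-32.0, -18.0, -4.0]), (318, [-31.0, -1.0, -5.0]), (356, [-31.0, 17.0, -5.0]), (362, [-31.0, 20.0, -5.0]), (368, [-5.0, 18.0, -40.0]), (376, [0.0, 20.0, -47.0]), (384, [13.0, 19.0, -64.0])]
```

```bash
python3 - <<'E'
from h import *
z=np.load('w1.npz'); d=z['d']; T=z['T']; P=cloud('wrist',d,T); Q=(P-T[:3,3])@T[:3,:3]*1000
for n in('w1','w2'):
    z=np.load(n+'.npz'); d=z['d']; T=z['T']; Q=(cloud('wrist',d,T)-T[:3,3])@T[:3,:3]*1000; im=z['im'].max(-1)
    m=(d>0)&(im<60)&(abs(Q[...,1])<60)&(Q[...,2]<25)&(Q[...,2]>-50)&(abs(Q[...,0])<16)
    q=Q[m]; print(n,len(q),np.percentile(q[:,2],[50,90,98,99.5,100]).round(1)); t=q[q[:,2]>np.percentile(q[:,2],97)]; print(t.min(0),t.max(0))
E
```

```text
w1 3647 [-38.6 -26.4 -22.5 -21.5 -20.2]
[ -7.63396677 -42.27722279 -23.10609486] [ 10.16673711  44.00511703 -20.2142424 ]
w2 3117 [-34.8 -18.2 -12.3  -9.9  -8. ]
[ -9.23044366 -17.62571272 -13.76168212] [11.7222333  19.37919862 -8.00074646]
```

The fingertips measure 13 to 21 mm behind the reported TCP, so they closed above the balls. I'll open, go 28 mm lower and close again.

play_rows --increments '[[[0,0,0],[0,0,0],0],[[0,0,0],[0,0,0],0],[[0,0,0],[0,0,0],0],[[0,1,10],[0,0,0],0],[[0,1,20],[0,0,0],0],[[0,1,28],[0,0,0],0],[[0,1,28],[0,0,0],0.2],[[0,1,28],[0,0,0],0.5],[[0,1,28],[0,0,0],0.5],[[0,1,28],[0,0,0],0.5],[[0,1,28],[0,0,0],0.5]]' --grip_force 20

```text
time: 3.6
ee_pos: [0.444, 0.1827, 0.0652]
tcp_rot: [-179.6, 0.0, -174.1]
wrist_force: [-1.3, -19.3, 7.9]
opening: 0.0471
grasp_force: 19.5
```

play_rows --increments '[[[0,-1,0],[0,0,0],0.5],[[0,-1.5,-1],[0,0,0],0.5],[[0,-1.5,-1],[0,0,0],0.5]]'

```text
time: 3.9
ee_pos: [0.444, 0.1824, 0.0656]
tcp_rot: [-179.8, 0.0, -174.1]
wrist_force: [-0.2, -10.9, 1.5]
opening: 0.047
grasp_force: 21.1
```

play_rows --increments '[[[0,-2,0],[0,0,0],0.5],[[0,-2,-4],[0,0,0],0.5],[[-0.6,-2,-9.4],[0,0,0],0.5],[[-1.6,-2,-18.7],[0,0,0],0.5],[[-3.1,-2,-28],[0,0,0],0.5],[[-5,-2,-37.2],[0,0,0],0.5],[[-7.5,-2,-46.3],[0,0,0],0.5],[[-7.5,-2,-46.3],[0,0,0],0.5]]'

```text
time: 4.7
ee_pos: [0.4522, 0.183, 0.1132]
tcp_rot: [180.0, 0.1, -174.0]
wrist_force: [-1.6, -3.6, 1.9]
opening: 0.047
grasp_force: 21.1
```

play_rows --increments '[[[-2.8,-0.5,-9],[0,0,0],0.5],[[-6.1,-0.5,-17.8],[0,0,0],0.5],[[-9.9,-0.5,-26.4],[0,0,0],0.5],[[-9.9,-0.5,-26.4],[0,0,0],0.5]]'

```text
time: 5.1
ee_pos: [0.4622, 0.1839, 0.1395]
tcp_rot: [180.0, 0.1, -174.0]
wrist_force: [-1.0, 1.3, 1.3]
opening: 0.0469
grasp_force: 21.3
```

play_rows --increments '[[[-2.7,0,-5.5],[0,0,0],0.5],[[-5.5,0,-10.9],[0,0,0],0.5],[[-5.5,0,-10.9],[0,0,0],0.5]]'

```text
time: 5.4
ee_pos: [0.4674, 0.1843, 0.1496]
tcp_rot: [180.0, 0.1, -174.0]
wrist_force: [-1.8, 1.5, -0.1]
opening: 0.0471
grasp_force: 21.2
```

play_rows --increments '[[[-3.1,0,-5.3],[0,0,0],0.5],[[-6.2,0,-10.6],[0,0,0],0.5],[[-6.2,0,-10.6],[0,0,0],0.5]]'

```text
time: 5.7
ee_pos: [0.4737, 0.1849, 0.1603]
tcp_rot: [180.0, 0.1, -174.0]
wrist_force: [-0.5, 2.9, 1.4]
opening: 0.0469
grasp_force: 21.3
```

play_rows --increments '[[[-3.4,0.2,-5],[0,0,0],0.5],[[-6.9,0.5,-10],[0,0,0],0.5],[[-6.9,0.5,-10],[0,0,0],0.5]]'

```text
time: 6.0
ee_pos: [0.4805, 0.1857, 0.1703]
tcp_rot: [-180.0, 0.1, -174.0]
wrist_force: [-1.4, 0.2, 1.2]
opening: 0.0471
grasp_force: 21.4
```

play_rows --increments '[[[-3.7,0,-4.9],[0,0,0],0.5],[[-7.5,0,-9.7],[0,0,0],0.5],[[-7.5,0,-9.7],[0,0,0],0.5]]'

```text
time: 6.3
ee_pos: [0.4881, 0.1865, 0.1799]
tcp_rot: [-180.0, 0.1, -174.0]
wrist_force: [-0.6, -1.4, 0.8]
opening: 0.047
grasp_force: 21.4
```

play_rows --increments '[[[-4,0,-4.6],[0,0,0],0.5],[[-8.1,0,-9.1],[0,0,0],0.5],[[-8.1,0,-9.1],[0,0,0],0.5]]'

```text
time: 6.6
ee_pos: [0.4962, 0.1874, 0.189]
tcp_rot: [-180.0, 0.1, -174.0]
wrist_force: [-0.8, -3.0, 1.3]
opening: 0.0469
grasp_force: 21.5
```

play_rows --increments '[[[-4.3,-0.2,-4.3],[0,0,0],0.5],[[-8.7,-0.5,-8.6],[0,0,0],0.5],[[-8.7,-0.5,-8.6],[0,0,0],0.5]]'

```text
time: 6.9
ee_pos: [0.5049, 0.1882, 0.1976]
tcp_rot: [180.0, 0.1, -174.0]
wrist_force: [-0.3, -0.9, 0.8]
opening: 0.0471
grasp_force: 21.5
```

play_rows --increments '[[[-4.6,0,-4],[0,0,0],0.5],[[-9.2,0,-8],[0,0,0],0.5],[[-9.2,0,-8],[0,0,0],0.5]]'

```text
time: 7.2
ee_pos: [0.5141, 0.1891, 0.2055]
tcp_rot: [180.0, 0.1, -174.0]
wrist_force: [-0.9, 1.4, -0.2]
opening: 0.047
grasp_force: 21.6
```

play_rows --increments '[[[-4.9,0,-3.7],[0,0,0],0.5],[[-9.8,0,-7.4],[0,0,0],0.5],[[-9.8,0,-7.4],[0,0,0],0.5]]'

```text
time: 7.5
ee_pos: [0.5224, 0.1901, 0.2117]
tcp_rot: [180.0, -0.2, -174.0]
wrist_force: [-8.7, 1.1, -4.4]
opening: 0.0471
grasp_force: 22.6
```

The resisting force, 9.7 N directed back along the arc, shows that the left lid has caught at about 0.9 rad. I'll back off, let go and rise.

play_rows --increments '[[[4,0,3],[0,0,0],0.5],[[4,0,3],[0,0,0],0.4],[[4,0,3],[0,0,0],0.1],[[4,0,3],[0,0,0],0],[[4,0,3],[0,0,0],0],[[4,0,3],[0,0,0],0],[[4,0,-12],[0,0,0],0],[[4,0,-40],[0,0,0],0],[[10,0,-60],[0,0,0],0],[[30,0,-60],[0,0,0],0],[[60,0,-60],[0,0,0],0],[[60,0,-60],[0,0,0],0]]'

```text
time: 8.7
ee_pos: [0.4613, 0.1834, 0.2735]
tcp_rot: [180.0, 0.1, -174.0]
wrist_force: [0.4, 0.8, 0.8]
opening: 0.0854
grasp_force: 0.0
```

```bash
python3 - <<'E'
from h import *
im,d=camera('top'); P=cloud('top',d); v,u=np.mgrid[:480,:640]
T,o=tool(); print(o['ee_pos'],o['wrist_force'])
# lid L: box-frame plane fit of brown points
c=np.array([.631,.2027]); ex=np.array([np.cos(.105),np.sin(.105)]); ey=np.array([-ex[1],ex[0]])
X=(P[...,:2]-c)@ex; Y=(P[...,:2]-c)@ey
hsv=cv2.cvtColor(im,cv2.COLOR_RGB2HSV)
m=(d>0)&(abs(Y)<.1)&(X<-.02)&(X>-.16)&(P[...,2]>.1)&(P[...,2]<.26)&(hsv[...,1]>110)
p=np.polyfit(X[m],P[...,2][m],1); print('lid L angle',-np.arctan(p[0]),m.sum())
go([.449,-.186,.165],-10)
E
```

```text
[0.46255462 0.1836371  0.2731768 ] [-0.41418717  0.13700701 -0.25245904]
lid L angle 0.8330909183912639 494
shift [  52.4 -366.2  108. ] turn [-1.2000e-01  5.0000e-02 -1.6399e+02]
```

play_rows --increments '[[[10,-20,0],[0,0,1],0],[[20,-55,0],[0,0,3],0],[[30,-95,10],[0,0,5],0],[[40,-135,20],[0,0,7],0],[[45,-175,35],[0,0,9],0],[[50,-215,50],[0,0,11],0],[[52,-255,65],[0,0,13],0],[[52,-295,80],[0,0,15],0],[[52,-330,95],[0,0,16],0],[[52,-355,105],[0,0,16],0],[[52,-366,108],[0,0,16],0],[[52,-366,108],[0,0,16],0],[[52,-366,108],[0,0,16],0]]'

```text
time: 10.05
ee_pos: [0.45, -0.1853, 0.1647]
tcp_rot: [180.0, 0.0, 170.0]
wrist_force: [0.8, 0.9, -0.1]
opening: 0.085
grasp_force: 0.0
```

```bash
python3 bar.py w3 .095; python3 - <<'E'
from h import *
z=np.load('w3.npz'); im,d,T=z['im'],z['d'],z['T']; P=cloud('wrist',d,T)
# isolate bar: erode stem by local coordinate: brass farther than 100mm in front
hsv=cv2.cvtColor(im,cv2.COLOR_RGB2HSV)
m=(hsv[...,0]>15)&(hsv[...,0]<35)&(hsv[...,1]>110)&(d>0)&(abs(P[...,2]-.095)<.015)
q=P[m]; a=np.radians(-10.5); ex=np.array([np.cos(a),np.sin(a)]); s=q[:,:2]@ex; s0=np.percentile(s,1); b=q[s<s0+.014]
r=cv2.minAreaRect((b[:,:2]*1000).astype(np.float32)); print('bar',r,b[:,2].max())
# lid yaw
m=(hsv[...,0]<15)&(hsv[...,1]>100)&(abs(P[...,2]-.097)<.006)&(d>0); q=P[m]; print('lid',cv2.minAreaRect((q[:,:2]*1000).astype(np.float32)))
E
```

```text
10.05 [-22.4  -4.5  -5.9  88.6   0.  -12.4] [ 0.45004105 -0.18525778  0.164713  ] [1.79986332e+02 1.20972006e-02 1.69986464e+02] [ 0.84787347  0.90255861 -0.09754214]
brass 1958 [ 0.4573 -0.1855  0.0953]
((460.3966979980469, -186.08641052246094), (47.27550506591797, 37.04501724243164), 79.60296630859375)
bar ((449.28271484375, -184.04721069335938), (47.27550506591797, 14.445992469787598), 79.60296630859375) 0.10048015209376782
lid ((535.359619140625, -199.97100830078125), (217.15731811523438, 120.15138244628906), 79.72769165039062)
```

play_rows --increments '[[[0.7,1,20],[0,0,0.35],0],[[0.7,1,50],[0,0,0.35],0],[[0.7,1,80],[0,0,0.35],0],[[0.7,1,99],[0,0,0.35],0],[[0.7,1,99],[0,0,0.35],0.1],[[0.7,1,99],[0,0,0.35],0.3],[[0.7,1,99],[0,0,0.35],0.5],[[0.7,1,99],[0,0,0.35],0.5],[[0.7,1,99],[0,0,0.35],0.5]]'

```text
time: 11.0
ee_pos: [0.4502, -0.185, 0.0674]
tcp_rot: [-180.0, 0.2, 169.6]
wrist_force: [-2.0, 0.8, 5.1]
opening: 0.0471
grasp_force: 19.7
```

play_rows --increments '[[[0,0,-3],[0,0,0],0.5],[[-0.6,0,-9.4],[0,0,0],0.5],[[-1.6,0,-18.7],[0,0,0],0.5],[[-3.1,0,-28],[0,0,0],0.5],[[-5,0,-37.2],[0,0,0],0.5],[[-7.5,0,-46.3],[0,0,0],0.5],[[-10.3,0,-55.3],[0,0,0],0.5],[[-13.6,0,-64.1],[0,0,0],0.5],[[-17.4,0,-72.7],[0,0,0],0.5],[[-21.5,0,-81.1],[0,0,0],0.5],[[-26.1,0,-89.3],[0,0,0],0.5],[[-31.1,0,-97.3],[0,0,0],0.5],[[-36.5,0,-105],[0,0,0],0.5],[[-42.3,0,-112.4],[0,0,0],0.5],[[-48.4,0,-119.6],[0,0,0],0.5],[[-54.9,0,-126.4],[0,0,0],0.5],[[-61.7,0,-132.9],[0,0,0],0.5],[[-61.7,0,-132.9],[0,0,0],0.5]]'

```text
time: 12.8
ee_pos: [0.5111, -0.196, 0.1992]
tcp_rot: [-180.0, 0.1, 169.6]
wrist_force: [-2.4, -2.5, 2.9]
opening: 0.047
grasp_force: 21.5
```

play_rows --increments '[[[-7.1,0,-6.1],[0,0,0],0.5],[[-14.5,0,-11.9],[0,0,0],0.5],[[-22.2,0,-17.3],[0,0,0],0.5],[[-30.2,0,-22.3],[0,0,0],0.5],[[-38.4,0,-26.9],[0,0,0],0.5],[[-46.8,0,-31.1],[0,0,0],0.5],[[-55.4,0,-34.8],[0,0,0],0.5],[[-64.2,0,-38.2],[0,0,0],0.5],[[-73.2,0,-41],[0,0,0],0.5],[[-82.3,0,-43.5],[0,0,0],0.5],[[-91.5,0,-45.4],[0,0,0],0.5],[[-100.7,0,-47],[0,0,0],0.5],[[-110.1,0,-48],[0,0,0],0.5],[[-119.5,0,-48.6],[0,0,0],0.5],[[-119.5,0,-48.6],[0,0,0],0.5]]'

```text
time: 14.3
ee_pos: [0.6286, -0.2176, 0.2473]
tcp_rot: [-180.0, 0.1, 169.6]
wrist_force: [0.2, -2.6, 3.8]
opening: 0.0471
grasp_force: 22.5
```

play_rows --increments '[[[0,0,0],[0,0,0],0.2],[[0,0,0],[0,0,0],0],[[0,0,0],[0,0,0],0],[[0,0,0],[0,0,0],0],[[0,0,-12],[0,0,0],0],[[0,0,-35],[0,0,0],0],[[10,5,-60],[0,0,0],0],[[40,25,-60],[0,0,-4],0],[[75,50,-60],[0,0,-8],0],[[110,80,-40],[0,0,-13],0],[[145,105,0],[0,0,-18],0],[[180,130,40],[0,0,-23],0],[[210,150,80],[0,0,-27],0],[[228,165,115],[0,0,-30.4],0],[[231,168,127],[0,0,-30.4],0],[[231,168,127],[0,0,-30.4],0],[[231,168,127],[0,0,-30.4],0]]'

```text
time: 16.0
ee_pos: [0.4308, -0.0105, 0.1207]
tcp_rot: [-180.0, 0.1, -159.9]
wrist_force: [-0.4, -0.3, 0.2]
opening: 0.0855
grasp_force: 0.0
```

```bash
python3 - <<'E'
from h import *
T,o=tool(); im,d=camera('wrist'); save('w4',im); P=cloud('wrist',d,T)
print(o['time'],o['ee_pos'],o['tcp_rot'],o['wrist_force'])
m=(d>0)&(np.hypot(P[...,0]-.431,P[...,1]+.011)<.045)&(P[...,2]>.035)&(P[...,2]<.055); q=P[m]
c=cv2.minEnclosingCircle((q[:,:2]*1000).astype(np.float32)); print('tin',m.sum(),c,np.median(q[:,2]),im[m].mean(0))
go([c[0][0]/1e3,c[0][1]/1e3,.003],-160)
im,d=camera('top'); save('top2',im); P=cloud('top',d)
hsv=cv2.cvtColor(im,cv2.COLOR_RGB2HSV)
for nm,b,a in (('L',[.444,.183],6),('R',[.4495,-.184],-10.35)):
    a=np.radians(a); ex=np.array([np.cos(a),np.sin(a)]); ey=np.array([-ex[1],ex[0]]); c=np.array(b)+.188*ex
    X=(P[...,:2]-c)@ex; Y=(P[...,:2]-c)@ey
    m=(d>0)&(abs(Y)<.015)&(X>-.16)&(X<.05)&(P[...,2]>.1); 
    q=np.c_[X[m],P[...,2][m]-.085]; j=np.argsort(-np.hypot(*q.T))[:15]; print(nm,'far points angle',np.arctan2(q[j,1],-q[j,0]).mean(),np.hypot(*q[j].T).mean())
E
```

```text
16.0 [ 0.4308447  -0.01046012  0.12070616] [-1.79975365e+02  5.69531448e-02 -1.59943866e+02] [-0.397652   -0.29776122  0.16729995]
tin 4244 ((431.4074401855469, -10.584246635437012), 26.019676208496094) 0.0439669634234669 [165.69533459 164.71347785 157.42412818]
shift [  0.3   0.3 118.3] turn [-0.05  0.12  0.02]
L far points angle 0.8994908281478469 0.1953908257038043
R far points angle 1.4922813884280388 0.19544344339461525
```

View pics/top2.png

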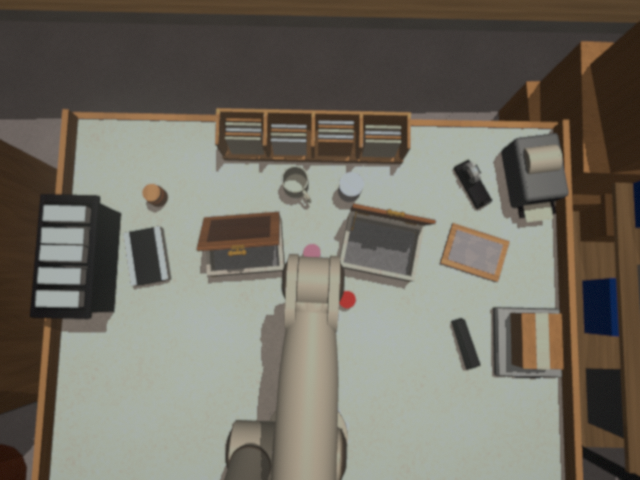

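The top view shows the left lid standing part open, with its bar at (236,251), and the right lid upright at (395,213). The boxes have not moved. Now I'll grasp the tin.

play_rows --increments '[[[0,0,25],[0,0,0],0],[[0,0,60],[0,0,0],0],[[0,0,90],[0,0,0],0],[[0,0,110],[0,0,0],0],[[0,0,118],[0,0,0],0],[[0,0,118],[0,0,0],0],[[0,0,118],[0,0,0],0.3],[[0,0,118],[0,0,0],0.5],[[0,0,118],[0,0,0],0.5],[[0,0,118],[0,0,0],0.5]]' --grip_force 25

```text
time: 17.1
ee_pos: [0.4315, -0.0106, 0.0033]
tcp_rot: [-179.9, 0.1, -160.0]
wrist_force: [-0.1, -1.1, 4.1]
opening: 0.0503
grasp_force: 25.2
```

play_rows --increments '[[[0,0,-10],[0,0,0],0.5],[[0,0,-35],[0,0,0],0.5],[[0,0,-70],[0,0,0],0.5],[[0,0,-105],[0,0,0],0.5],[[-3,-12,-130],[0,0,2],0.5],[[-8,-40,-140],[0,0,6],0.5],[[-16,-75,-140],[0,0,11],0.5],[[-24,-115,-140],[0,0,16],0.5],[[-32,-155,-140],[0,0,21],0.5],[[-40,-190,-140],[0,0,26],0.5],[[-45,-212,-135],[0,0,30],0.5],[[-47,-221,-125],[0,0,30.3],0.5],[[-47,-221,-120],[0,0,30.3],0.5],[[-47,-221,-120],[0,0,30.3],0.5]]'

```text
time: 18.5
ee_pos: [0.5494, -0.201, 0.1208]
tcp_rot: [180.0, -0.1, 169.8]
wrist_force: [0.3, 0.1, -2.1]
opening: 0.0504
grasp_force: 26.7
```

```bash
python3 - <<'E'
from h import *
T,o=tool(); print(o['time'],o['ee_pos'],o['tcp_rot'],o['opening'],o['wrist_force'])
go([.551,-.2025,.019],169.65)
im,d=camera('wrist'); save('w5',im)
E
```

```text
18.5 [ 0.54937758 -0.20100007  0.12079447] [ 1.79964058e+02 -1.31775062e-01  1.69835154e+02] 0.050435857919461785 [ 0.30583061  0.10615309 -2.14821519]
shift [ -2.1  -1.3 101.8] turn [ 0.04 -0.13  0.19]
```

View pics/w5.png

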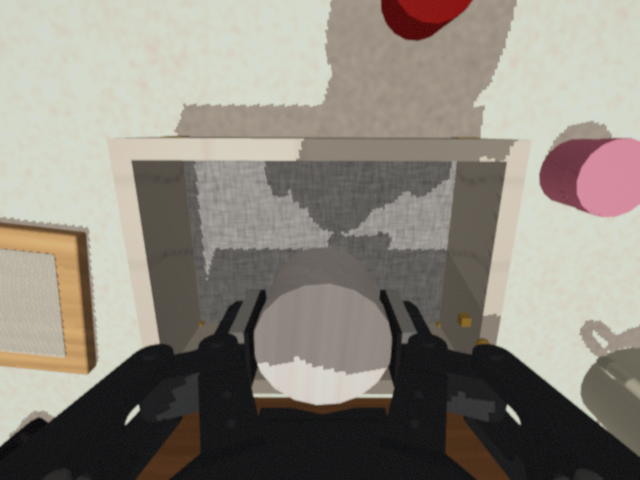

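The tin is held upright at (322,342), centred over the right box, with its front rim at v≈150. Now I'll lower it.

play_rows --increments '[[[-1,-1,20],[0,0,0],0.5],[[-2,-1,45],[0,0,0],0.5],[[-2,-1,70],[0,0,0],0.5],[[-2,-1,88],[0,0,0],0.5],[[-2,-1,96],[0,0,0],0.5],[[-2,-1,101],[0,0,0],0.5],[[-2,-1,101],[0,0,0],0.5]]'

```text
time: 19.25
ee_pos: [0.5522, -0.2029, 0.0213]
tcp_rot: [-180.0, 0.0, 169.8]
wrist_force: [-0.1, 0.2, -1.2]
opening: 0.0503
grasp_force: 26.7
```

play_rows --increments '[[[0,0,2],[0,0,0],0.5],[[0,0,2.5],[0,0,0],0.4],[[0,0,2.5],[0,0,0],0.2],[[0,0,2.5],[0,0,0],0],[[0,0,2.5],[0,0,0],0],[[0,0,-10],[0,0,0],0],[[0,0,-40],[0,0,0],0],[[0,0,-80],[0,0,0],0],[[0,0,-120],[0,0,0],0],[[0,0,-160],[0,0,0],0],[[0,0,-200],[0,0,0],0],[[0,0,-240],[0,0,0],0],[[0,0,-270],[0,0,0],0],[[0,0,-286],[0,0,0],0],[[0,0,-286],[0,0,0],0],[[0,0,-286],[0,0,0],0]]'

```text
time: 20.85
ee_pos: [0.5522, -0.2033, 0.3067]
tcp_rot: [-180.0, 0.0, 169.7]
wrist_force: [-0.7, -0.1, -0.0]
opening: 0.0856
grasp_force: 0.0
```

```bash
python3 - <<'E'
from h import *
T,o=tool(); print(o['time'],o['ee_pos'],o['tcp_rot'],o['wrist_force'])
im,d=camera('wrist'); save('w6',im); P=cloud('wrist',d,T); np.savez('w6.npz',im=im,d=d,T=T)
m=(d>0)&(np.hypot(P[...,0]-.552,P[...,1]+.203)<.045)&(P[...,2]>.05)&(P[...,2]<.075); q=P[m]
print('tin',m.sum(),cv2.minEnclosingCircle((q[:,:2]*1000).astype(np.float32)),np.percentile(q[:,2],[5,50,95]))
A=np.c_[q[:,:2],np.ones(len(q))]; print('tilt',np.linalg.lstsq(A,q[:,2],rcond=None)[0][:2])
hsv=cv2.cvtColor(im,cv2.COLOR_RGB2HSV)
m=(hsv[...,0]>15)&(hsv[...,0]<35)&(hsv[...,1]>110)&(d>0)&(P[...,2]>.23); q=P[m]
if len(q): print('brass',m.sum(),cv2.minAreaRect((q[:,:2]*1000).astype(np.float32)),q[:,2].max())
go([.6286,-.2176,.307],169.65)
E
```

```text
20.85 [ 0.55220087 -0.20334006  0.30672074] [-1.79996447e+02  1.97207187e-02  1.69728354e+02] [-0.68124813 -0.10858786 -0.03261657]
tin 1540 ((552.5958862304688, -202.38064575195312), 26.002544403076172) [0.05758483 0.05900964 0.06023586]
tilt [ 0.010792   -0.00055895]
brass 2261 ((585.198974609375, -201.82884216308594), (111.94606018066406, 90.03700256347656), 80.79479217529297) 0.39251905582897756
shift [-77.9  -0.4  -1.2] turn [ 0.01 -0.06  0.08]
```

The tin stands upright on the floor of the right box, its top at 59 mm as it should be. Now I'll grip the upright bar again.

play_rows --increments '[[[-20,0,0],[0,0,0],0],[[-45,0,0],[0,0,0],0],[[-68,0,0],[0,0,0],0],[[-78,0,0],[0,0,0],0],[[-78,0,15],[0,0,0],0],[[-78,0,40],[0,0,0],0],[[-78,0,55],[0,0,0],0],[[-78,0,59],[0,0,0],0],[[-78,0,59],[0,0,0],0.2],[[-78,0,59],[0,0,0],0.5],[[-78,0,59],[0,0,0],0.5],[[-78,0,59],[0,0,0],0.5]]' --grip_force 20

```text
time: 22.1
ee_pos: [0.6291, -0.2177, 0.2491]
tcp_rot: [-179.9, 0.1, 169.7]
wrist_force: [-1.8, -2.1, 5.8]
opening: 0.0472
grasp_force: 20.4
```

play_rows --increments '[[[9.4,0,0.6],[0,0,0],0.5],[[18.8,0,1.6],[0,0,0],0.5],[[37.2,0,5.1],[0,0,0],0.5],[[55.3,0,10.4],[0,0,0],0.5],[[72.7,0,17.5],[0,0,0],0.5],[[89.3,0,26.3],[0,0,0],0.5],[[105,0,36.7],[0,0,0],0.5],[[119.5,0,48.6],[0,0,0],0.5],[[132.8,0,61.9],[0,0,0],0.5],[[144.7,0,76.5],[0,0,0],0.5],[[155.1,0,92.2],[0,0,0],0.5],[[163.8,0,108.8],[0,0,0],0.5],[[170.9,0,126.2],[0,0,0],0.5],[[170.9,0,126.2],[0,0,0],0.5]]'

```text
time: 23.5
ee_pos: [0.4596, -0.1866, 0.1201]
tcp_rot: [180.0, -0.1, 169.7]
wrist_force: [-1.9, -1.6, -2.1]
opening: 0.0472
grasp_force: 21.3
```

play_rows --increments '[[[2.8,0,9],[0,0,0],0.5],[[5.3,0,18.1],[0,0,0],0.5],[[7.2,0,27.3],[0,0,0],0.5],[[8.7,0,36.6],[0,0,0],0.5],[[9.7,0,45.9],[0,0,0],0.5],[[10.2,0,51],[0,0,0],0.5],[[10.3,0,54],[0,0,0],0.5],[[10.3,0,54],[0,0,0],0.5]]'

```text
time: 24.3
ee_pos: [0.4513, -0.1852, 0.0688]
tcp_rot: [-180.0, 0.1, 169.7]
wrist_force: [-1.7, 0.4, 9.5]
opening: 0.0467
grasp_force: 22.1
```

play_rows --increments '[[[0,0,0],[0,0,0],0.3],[[0,0,0],[0,0,0],0],[[0,0,0],[0,0,0],0],[[0,0,0],[0,0,0],0],[[0,0,-15],[0,0,0],0],[[0,0,-50],[0,0,0],0],[[0,0,-85],[0,0,0],0],[[10,0,-110],[0,0,0],0],[[50,0,-120],[0,0,0],0],[[80,0,-120],[0,0,0],0],[[80,0,-120],[0,0,0],0],[[80,0,-120],[0,0,0],0]]'

```text
time: 25.5
ee_pos: [0.372, -0.1708, 0.1889]
tcp_rot: [-180.0, 0.1, 169.7]
wrist_force: [-0.2, 0.4, 0.2]
opening: 0.0852
grasp_force: 0.0
```

```bash
python3 - <<'E'
from h import *
T,o=tool(); print(o['time'],o['ee_pos'],o['wrist_force'])
im,d=camera('scene'); save('scene3',im); im,d=camera('top'); P=cloud('top',d)
for nm,b,a in (('L',[.444,.183],6),('R',[.4495,-.184],-10.35)):
    a=np.radians(a); ex=np.array([np.cos(a),np.sin(a)]); ey=np.array([-ex[1],ex[0]]); c=np.array(b)+.188*ex
    X=(P[...,:2]-c)@ex; Y=(P[...,:2]-c)@ey
    m=(d>0)&(abs(Y)<.09)&(X>-.15)&(X<-.01)&(P[...,2]>.088)&(P[...,2]<.25)
    print(nm,m.sum(),'lid slope angle',-np.arctan(np.polyfit(X[m],P[...,2][m],1)[0]),np.percentile(P[...,2][m],[2,98]))
E
```

```text
25.5 [ 0.37201636 -0.17078065  0.18886798] [-0.16299755  0.4175839   0.16900278]
L 2034 lid slope angle 0.8260323367707227 [0.11779887 0.23587343]
R 3065 lid slope angle -0.0006991473846608207 [0.09095563 0.10545274]
```

View pics/scene3.png

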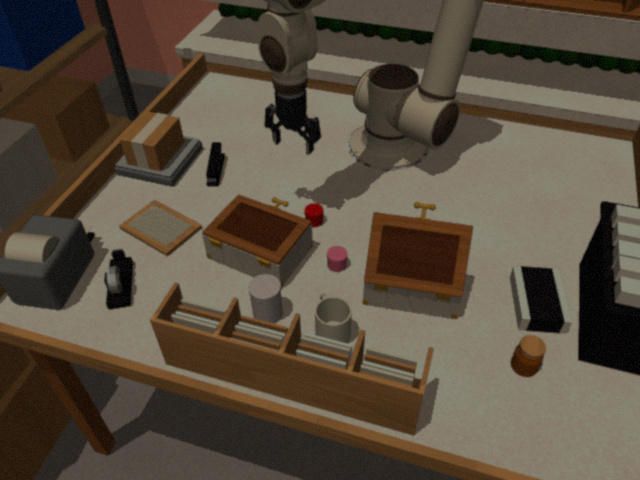

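The right box, at (258,235) in the scene view, is shut. The left lid, at (420,250), stands part open at about 0.85 rad. The other things are where they were, and the arm is clear.

```bash
python3 -c "
from workcell import workorder
print(workorder.job_done())"
```

```text
the job is handed in; nothing more can be done
None
```

I handed the job in at 25.5 s: the small tin stands upright in the right-hand (sound) box with its lid shut, and the left-hand lid, which caught at about 0.9 rad, is left part open.

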